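# Load the check stand and hold its lock plunger out

### The arm

A 7-joint arm with a two-finger parallel gripper is mounted at the origin on the work surface. World frame = base frame: x ahead of the robot, y to its left, z up, the work surface at z = 0. Lengths are in mm, angles in degrees, forces in N, time in s.
With the tool pointing down it reaches from about 400 to 850 mm from the base axis. Payload 10.4 kg.
Tool frame: the origin (TCP) lies midway between the tips of the shut fingers; the grasp point (between the pads) lies manip.hold_point_z behind it (manip.hold_point_z is the distance from the TCP to the grasp point, in mm); z points along the fingers, y is the line along which they close (so a half turn about z gives the same grasp; the last joint's range is limited). The gripper opens to 87 mm and grips with 3 to 60 N. Pads are 19 mm wide; open, the fingers measure 117 mm over their backs; the gripper's body (75 mm by 190 mm) begins 51 mm behind the grasp point.
Start: joints at [71.7, 19.034, -3.707, 83.658, 1.238, 77.344, -5.071], TCP at [182.81, -597.689, 222.576] pointing down, gripper open.
Joint ranges: [-148.97, 148.97], [-28.65, 121.19], [-84.17, 76.75], [9.2, 138.47], [-72.65, 252.65], [3.7, 117.97], [-149.18, 149.18]. Speed limits (degrees/s): [127.2, 127.2, 159.86, 159.86, 180, 180, 180].

### API

Orientations are given as a 3x3 rotation matrix whose columns are the frame's x, y, z axes.
In Python, from workcell import monitor, eyes, hand_in, manip gives the robot as it stands. The module is installed in compiled form; this text tells all that it offers.
- The arm moves only by the shell command python3 -m jog 'ROWS'. ROWS is JSON, a list of rows, each a list of 7 numbers: the shift along the tool's x, y, z in units of 0.2 m (1.0 is 0.2 m), then the turn, a rotation vector about the tool's x, y, z in units of 90 degrees (1.0 is 90 degrees), then the gripper's target within -1 to 1 (shut at 1, half-way at 0, fully open at -1). A call has exactly 10 rows; each row is the pose to reach, as a shift and turn from the pose commanded when the call began, along the tool's axes at that moment; what a row does not reach only later rows make up. A row lasts 1/12 s, in which the tool goes at most 41.7 mm and 7.16 degrees, less where a joint would pass 70% of its speed; a pose out of reach is approached as far as the arm can. A call with a number of a shift or a turn outside -1 to 1 is refused whole. A call with a gripper value outside its range is refused whole. The fingers move at their own pace and stop on an object; the grip force is fixed at half the most. Time passes only in rows, so rows that repeat a pose let the fingers close, or fill a call up. It gives the time, the measured TCP pose, the force, the opening and the grip force at its end, in the units of the state.
- monitor.observe(): the state, without advancing time (a new reading comes with each control period).
- eyes.read_camera(name): name is "side" or "top"; returns the picture (480x640x3 uint8, blue, green, red); there is no depth.
- eyes.camera_params(name): a dict with "fx", "fy", "cx", "cy" (pixels), "k1" (the pictures are not rectified: a ray, as slopes to the right and down, at radius r is drawn at 1 + k1 r^2 times it, then the intrinsics apply), "xyz" and "rotation" of the camera in the world. Camera axes: x right, y down, z forward; pixel columns grow to the right and rows downward; lengths in mm; the calibration is good to about 2 mm. A picture is of the moment at which its call begins. camera_params takes no time and is no camera call.
- hand_in(): hands the job in; it is judged then, once.
The state is a dict: "t": time; "joint_positions": joint angles; "dq": joint speeds; "joint_torque": joint torques, N m; "ee_pos": TCP position; "tcp_rot": TCP orientation; "ft_force": force on the tool from outside, world axes, zero at the start; "ft_torque": the same for the moment, N m; "grip_width": finger opening in mm; "finger_force": force on a finger pad.
Only numpy, scipy, OpenCV 4.12 (cv2) and the standard library are available. Lean on these libraries where they do the work, as an engineer would, in place of code of your own. Each camera call takes 0.05 s, during which the arm holds its last target. There are 200 camera calls.

### The job

Pick up the larger of the two steel weights, balance it upright in the middle of the metal dome on top of the check stand and let go of it. Then take the stand's black lock plunger, pull it straight back to its stop, so that the pin is clear of its hole and the loaded head sinks, and keep holding it there: the program finishes while the gripper still holds the plunger fully back and the weight stands balanced on the dome by itself. Leave the small weight, the bottle and the beaker where they are.

Things in the scene. Friction and masses are not known exactly. Their poses are not given: they have to be found in the camera images.
- weight: The larger loose steel weight, 0.3 to 0.5 kg: a cylinder 44 mm across, 28 mm high, on it a neck 14.3 mm across, 6 mm high, then a round grip knob 22 mm across, 14 mm high (knob 34 to 48 mm above the underside). Origin at the centre of its underside, z up along its axis.
- small_weight: The smaller loose steel weight, to be left alone: cylinder 28 mm across and 20 mm high with a neck and a knob 14 mm across; 38 mm high in all. Origin at the centre of its underside, z up. It and the larger weight may have changed places.
- stand: Check stand fixed to the bench: grey base plate 130 mm (x) by 225 mm (y -65 to +160 mm), 12 mm high; white box head 110 x 110 mm, from 22 to 107 mm high, over the origin; at +y an aluminium bracket, 30 mm wide, 76 mm high, outer face at y = 83 mm, guiding the lock plunger. Origin on the bench below the dome's centre, z up; the plunger pulls out along the stand's +y.
- dome_top (a point): Highest point of the aluminium dome on the head, 123 mm above the bench with the head locked up. The dome is a smooth ball cap of radius 55 mm that stands 16 mm out of the head's flat top. It moves with the head, which the plunger's pin carries: it does not sink under the weight until the pin is out. z up.
- head: The white head with the dome on it, moving straight up and down; origin at the centre of its underside, 22 mm above the bench when locked up; axes as the stand's.
- sink (a joint): How far the white head has sunk, in m: 0 locked up, 0.008 down on its stop. Unloaded it is held up by a light spring; with the pin out, the larger weight on the dome sinks it slowly to the stop.
- knob: Black plunger handle, level, on the stand's +y side, axis 60 mm above the bench: neck 16 mm across, 36 mm long, from the bracket's face to an end flange 32 mm across, 7 mm thick. Origin on the axis at mid-neck (101 mm from the dome's centre when home), axes as the stand's: y is the way it pulls. Pinch neck or flange from above across x; below is only the 12 mm base plate. Moves with the plunger.
- plunger (a joint): How far the lock plunger is pulled out, in m: 0 home with its pin 16 mm deep in the head's seat hole, 0.024 fully back on its stop. A spring pulls it home: 3 N at 0, 6.6 N fully back; it shoots home if let go.
- wash_bottle: A clear round bottle 64 mm across and about 150 mm high, standing loose beyond the stand, to be left alone. Origin at the centre of its underside, z up.
- beaker: A loose open glass beaker 64 mm across and 85 mm high, standing to the robot's left, to be left alone. Origin at the centre of its underside, z up.
Things that resemble listed ones, but are neither listed nor needed, are in the scene too. Leave any blue or green look-alike of the weight alone.

How it is judged:
By the outcome, as a careful person would: the job done as asked, in the order asked, and still so for the second after the job is handed in, while the arm keeps its last pose, push and grip.
It also fails if it takes over 58 s, if anything falls off the work surface, if the arm or the gripper's body presses on something with over 40 N, if the wrist force passes 120 N, or if a joint passes its speed limit or range.

## Working session

There is one attempt and no reset: what is moved stays moved. The work goes in short steps, Python scripts to look and compute and a shell command to move; the robot and the scene stay as the last step left them, time stands still between calls to the robot, and variables do not carry over. Pictures are saved under pics/ and viewed, at most 10 in all, crops included, and the job is handed in when it is done.

```bash
mkdir -p pics
python3 - <<'E'
from workcell import monitor, eyes, manip
import cv2
s=monitor.observe();print(s['t'],s['ee_pos'],s['tcp_rot'],s['grip_width'],manip.hold_point_z)
for n in("side","top"):
    cv2.imwrite(f"pics/{n}1.png",eyes.read_camera(n));print(eyes.camera_params(n))
E
```

```text
0.0 [ 182.67380303 -597.29580245  221.7453336 ] [[ 9.56278770e-01  2.92456313e-01 -4.67771427e-04]
 [ 2.92456683e-01 -9.56277814e-01  1.35326041e-03]
 [-5.15498881e-05 -1.43089708e-03 -9.99998975e-01]] 87.15524130900839 18.700000000000003
{'fx': 480.6287587338727, 'fy': 480.6287587338727, 'cx': 318.482818445223, 'cy': 234.57818396254947, 'k1': -0.11964131524703622, 'xyz': array([ 337.00610219, -656.27542315,  727.9878455 ]), 'rotation': array([[ 0.95475323, -0.19631465,  0.22339836],
       [-0.29728359, -0.60905158,  0.73530854],
       [-0.00829072, -0.76845087, -0.63985509]])}
{'fx': 457.3989757169578, 'fy': 457.3989757169578, 'cx': 313.54811167583875, 'cy': 236.85570047239224, 'k1': -0.03983073001825564, 'xyz': array([ 435.26656809,   58.82948747, 1218.67044576]), 'rotation': array([[ 0.01148572, -0.99400709,  0.10871059],
       [-0.99966033, -0.0139581 , -0.02200922],
       [ 0.02339471, -0.10842087, -0.99382977]])}
```

View pics/side1.png

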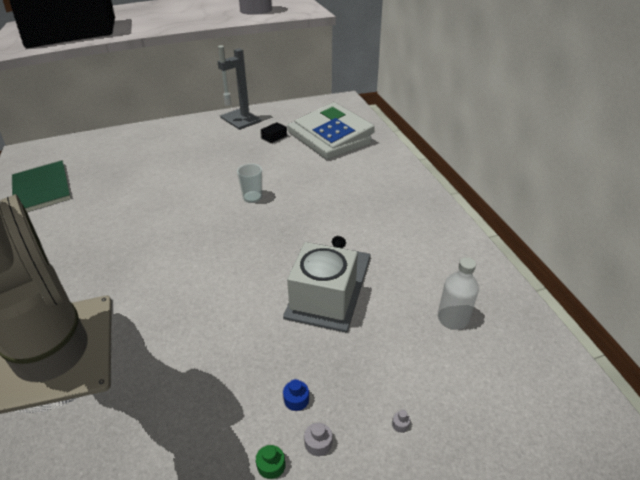

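View pics/top1.png

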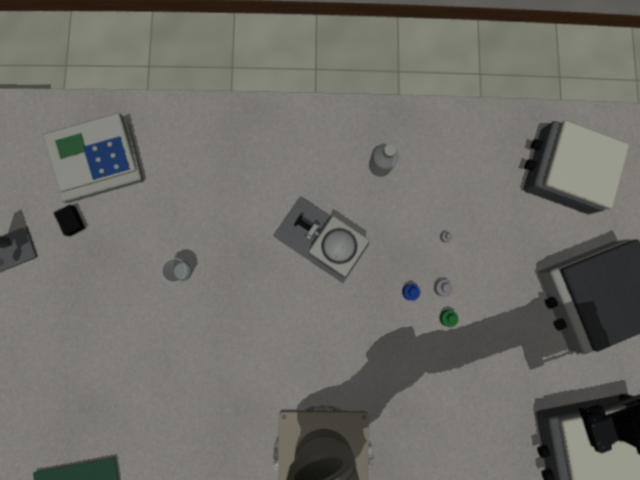

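The side view shows the larger weight at about (318,438), the small one at (402,420), the dome at (323,263) and the plunger handle at (338,241). In the top view the weight is at (443,287), between the blue (411,291) and green (449,317) look-alikes. The dome is at (340,245) and the handle at (302,222).

```bash
cat > h.py <<'E'
import numpy as np, cv2
from workcell import eyes
P={n:eyes.camera_params(n) for n in("side","top")}
def proj(n,p):
    c=P[n];q=(np.atleast_2d(p)-c['xyz'])@c['rotation'];a=q[:,:2]/q[:,2:]
    a=a*(1+c['k1']*(a**2).sum(1,keepdims=True));return a*[c['fx'],c['fy']]+[c['cx'],c['cy']]
def onz(n,uv,z):
    c=P[n];d=(np.array(uv,float)-[c['cx'],c['cy']])/[c['fx'],c['fy']];a=d.copy()
    for _ in range(20):a=d/(1+c['k1']*(a@a))
    r=c['rotation']@np.r_[a,1];return c['xyz']+r*(z-c['xyz'][2])/r[2]
def ring(x,y,z,r,n=40):
    t=np.linspace(0,2*np.pi,n);return np.c_[x+r*np.cos(t),y+r*np.sin(t),0*t+z]
def crop(im,n,u,v,w,h,k,curves=()):
    o=cv2.resize(im[v:v+h,u:u+w],None,fx=k,fy=k,interpolation=cv2.INTER_CUBIC)
    for c,col in curves:
        p=((proj(n,c)-[u,v]+.5)*k).astype(int);cv2.polylines(o,[p.reshape(-1,1,2)],False,col,1)
    return o
def pose(x,y,yaw):
    c,s=np.cos(np.radians(yaw)),np.sin(np.radians(yaw))
    return lambda p:np.asarray(p)@np.array([[c,s,0],[-s,c,0],[0,0,1]])+[x,y,0]
E
cat > m.py <<'E'
from h import *
import sys
print("W top",onz("top",(443.5,285.5),48),"side",onz("side",(318,429),48))
d=onz("top",(340,244.5),123);print("D top",d,"side",onz("side",(323,252),123))
k=onz("top",(301,221),60);print("K",k)
yaw=np.degrees(np.arctan2(*(k-d)[1::-1]))-90;print(yaw,np.hypot(*(k-d)[:2]))
wx,wy=onz("top",(443.5,285.5),48)[:2]
T=pose(d[0],d[1],yaw);R=(0,0,255);G=(0,255,0)
cv=[(ring(wx,wy,48,11),G),(ring(wx,wy,28,22),R),(ring(d[0],d[1],107,38.7),G),
 (T([[55,55,107],[-55,55,107],[-55,-55,107],[55,-55,107],[55,55,107]]),R),
 (T([[65,160,12],[-65,160,12],[-65,-65,12],[65,-65,12],[65,160,12]]),R),
 (T([[16,119,60],[-16,119,60],[-16,126,60],[16,126,60],[16,119,60]]),G)]
t,s=cv2.imread("pics/top1.png"),cv2.imread("pics/side1.png")
o=np.vstack([np.hstack([crop(t,"top",270,190,110,100,3,cv),crop(t,"top",395,225,100,100,3,cv)]),
 np.hstack([crop(s,"side",270,230,110,100,3,cv),crop(s,"side",270,380,100,100,3,cv)])])
cv2.imwrite("pics/c1.png",cv2.resize(o,None,fx=.95,fy=.95))
E
python3 m.py
```

```text
W top [ 442.16072221 -302.85825132   48.        ] side [ 437.42536715 -312.35560262   48.        ]
D top [537.48488243 -29.39631585 123.        ] side [541.07710054 -12.65689431 123.        ]
K [602.3404439   65.73103368  60.        ]
-34.28523432980186 115.13234333356135
```

View pics/c1.png

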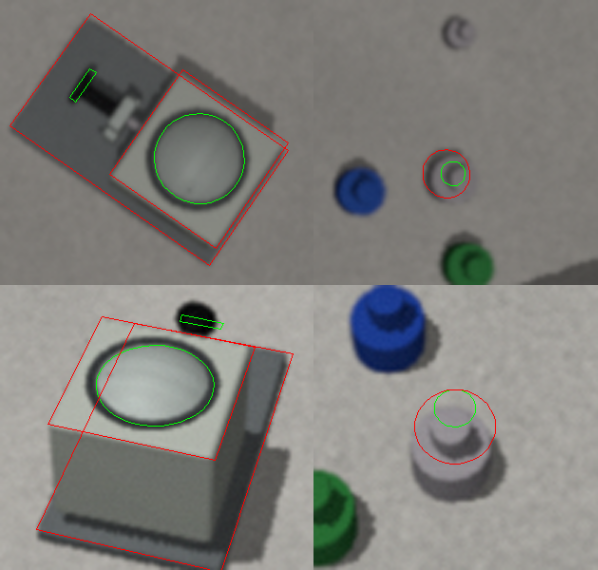

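The overlay puts the stand outline within about a pixel in both views. My weight estimate is a few mm off in the side view, so I'm refining it with larger crops.

```bash
cat > m2.py <<'E'
from h import *
t,s=cv2.imread("pics/top1.png"),cv2.imread("pics/side1.png")
R=(0,0,255);G=(0,255,0);wx,wy=439.5,-308
d=(538.5,-30);yaw=-34.3;T=pose(*d,yaw)
cw=[(ring(wx,wy,48,11),G),(ring(wx,wy,28,22),R),(ring(wx,wy,0,22),R)]
tt=np.linspace(0,6.29,40)
cs=[(ring(*d,107,38.7),G),(T([[55,55,107],[-55,55,107],[-55,-55,107],[55,-55,107],[55,55,107]]),R),
 (T(np.c_[16*np.cos(tt),0*tt+126,60+16*np.sin(tt)]),G),(T([[-8,83,60],[-8,119,60],[8,119,60],[8,83,60]]),G),(T([[0,83,76],[0,145,12]]),R)]
b=lambda i:cv2.convertScaleAbs(i,alpha=1.5)
o=np.vstack([np.hstack([crop(b(t),"top",280,195,100,80,4,cs),crop(b(t),"top",423,262,40,32,10,cw)]),
 np.hstack([crop(b(s),"side",275,230,100,70,4,cs),crop(s,"side",290,410,57,40,7,cw)])[:, :800] if 0 else np.hstack([crop(b(s),"side",275,228,100,70,4,cs),crop(s,"side",293,415,50,35,8,cw)])])
cv2.imwrite("pics/c2.png",o)
E
python3 m2.py
```

```text
(no output)
```

View pics/c2.png

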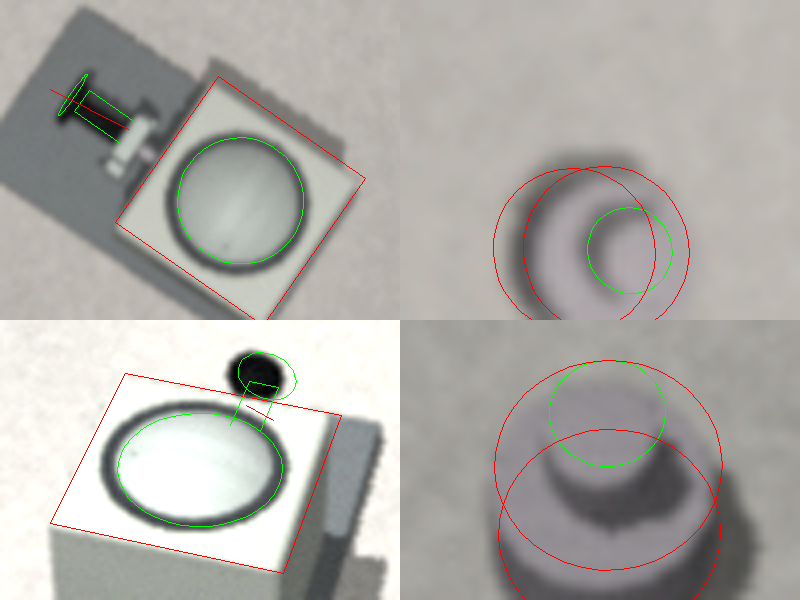

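The stand fits well in the top view: dome at about (538,-30), yaw about -33°. The weight in the side crop lies about 2.5 px lower than drawn, so I take (439,-310). Next I move above it.

```bash
cat > go.py <<'E'
import sys,numpy as np
from workcell import monitor
from scipy.spatial.transform import Rotation as Ro
s=monitor.observe();R=np.array(s['tcp_rot']);p=np.array(s['ee_pos'])
print('t',round(s['t'],2),'p',p.round(1),'yaw y-axis',round(np.degrees(np.arctan2(R[1,1],R[0,1])),1),'w',round(s['grip_width'],1),'F',np.round(s['ft_force'],1),'ff',s['finger_force'])
if len(sys.argv)>1:
    x,y,z,a=map(float,sys.argv[1:5]);c,q=np.cos(np.radians(a)),np.sin(np.radians(a))
    Rt=np.array([[-q,c,0],[c,q,0],[0,0,-1.]])
    Rt[:,0]=np.cross(Rt[:,1],Rt[:,2])
    print('shift',(R.T@(np.array([x,y,z])-p)/200).round(4),'turn',(Ro.from_matrix(R.T@Rt).as_rotvec()/(np.pi/2)).round(4))
E
python3 go.py 439 -310 130 -73
```

```text
t 0.1 p [ 182.7 -597.3  221.8] yaw y-axis -73.0 w 87.1 F [-0.  -0.5  0.7] ff 0.0
shift [ 1.6457 -0.9984  0.4604] turn [-0.0008  0.      0.0001]
```

```bash
python3 -m jog '[[0.05,-0.03,0,0,0,0,0],[0.15,-0.09,0,0,0,0,0],[0.27,-0.16,0,0,0,0,0],[0.39,-0.24,0,0,0,0,0],[0.51,-0.31,0,0,0,0,0],[0.63,-0.38,0,0,0,0,0],[0.74,-0.45,0,0,0,0,0],[0.84,-0.51,0,0,0,0,0],[0.91,-0.55,0,0,0,0,0],[0.95,-0.58,0,0,0,0,0]]'; python3 go.py 439 -310 130 -73
```

```text
t: 0.93
ee_pos: [332.7, -428.6, 222.5]
tcp_rot: [[0.955, 0.296, 0.0], [0.296, -0.955, 0.0], [0.001, -0.0, -1.0]]
ft_force: [0.9, 0.2, -0.3]
grip_width: 44.1
finger_force: 0.0
t 0.93 p [ 332.7 -428.6  222.5] yaw y-axis -72.8 w 44.1 F [ 0.9  0.2 -0.3] ff 0.0
shift [ 0.6828 -0.409   0.4632] turn [-0.0002 -0.0003  0.0022]
```

```bash
python3 -m jog '[[0.06,-0.04,0,0,0,0,0],[0.16,-0.1,0.05,0,0,0,0],[0.28,-0.17,0.12,0,0,0,0],[0.4,-0.24,0.2,0,0,0,0],[0.51,-0.31,0.29,0,0,0,0],[0.6,-0.36,0.37,0,0,0,0],[0.66,-0.39,0.43,0,0,0,0],[0.68,-0.41,0.46,0,0,0,0],[0.68,-0.41,0.46,0,0,0,0],[0.68,-0.41,0.46,0,0,0,0]]'
cat > look.py <<'E'
from h import *
from workcell import monitor
import sys
b=lambda i:cv2.convertScaleAbs(i,alpha=1.5)
E
python3 - <<'E'
from look import *
p=monitor.observe();q=np.array(p['ee_pos']);R=np.array(p['tcp_rot']);print(q)
t,s=eyes.read_camera("top"),eyes.read_camera("side")
m=[(np.array([q-10*R[:,0],q+10*R[:,0]]),(0,0,255)),(np.array([q-22*R[:,1],q+22*R[:,1]]),(0,0,255)),
(ring(439,-310,28,22),(0,255,0)),(ring(439,-310,48,11),(0,255,0)),(np.array([q,[q[0],q[1],48]]),(255,0,0))]
cv2.imwrite("pics/c3.png",np.hstack([crop(b(t),"top",403,245,80,80,5,m),crop(b(s),"side",270,380,100,100,4,m)]))
E
```

```text
t: 1.77
ee_pos: [436.0, -313.6, 130.8]
tcp_rot: [[0.956, 0.292, -0.0], [0.292, -0.956, -0.0], [-0.001, 0.0, -1.0]]
ft_force: [-0.8, -0.2, -0.1]
grip_width: 43.4
finger_force: 0.0
[ 436.00853979 -313.62944014  130.78051529]
```

View pics/c3.png

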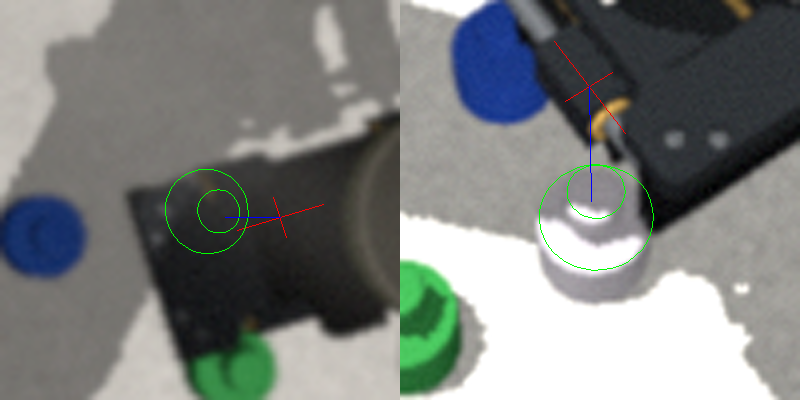

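The weight's knob appears directly below the TCP in the side view, at crop (590,200), about 2 mm toward -x from my estimate. I correct for that, descend and grip.

```bash
python3 go.py 436.5 -311.5 32 -73
```

```text
t 1.87 p [ 436.2 -314.5  131.5] yaw y-axis -73.1 w 43.6 F [ 0.3  0.4 -0.5] ff 0.0
shift [ 0.0058 -0.0143  0.4974] turn [ 0.0009 -0.0002 -0.0011]
```

```bash
python3 -m jog '[[0.005,-0.012,0.04,0,0,0,0],[0.005,-0.012,0.12,0,0,0,0],[0.005,-0.012,0.22,0,0,0,0],[0.005,-0.012,0.32,0,0,0,0],[0.005,-0.012,0.4,0,0,0,0],[0.005,-0.012,0.45,0,0,0,0],[0.005,-0.012,0.48,0,0,0,0],[0.005,-0.012,0.495,0,0,0,0],[0.005,-0.012,0.495,0,0,0,0],[0.005,-0.012,0.495,0,0,0,0]]'; python3 -m jog '[[0,0,0,0,0,0,0.3],[0,0,0,0,0,0,0.5],[0,0,0,0,0,0,0.7],[0,0,0,0,0,0,1],[0,0,0,0,0,0,1],[0,0,0,0,0,0,1],[0,0,0,0,0,0,1],[0,0,0,0,0,0,1],[0,0,0,0,0,0,1],[0,0,0,0,0,0,1]]'; python3 go.py
```

```text
t: 2.7
ee_pos: [437.4, -310.8, 32.3]
tcp_rot: [[0.956, 0.292, 0.001], [0.292, -0.956, -0.001], [0.001, 0.001, -1.0]]
ft_force: [-0.1, -0.9, 0.3]
grip_width: 43.5
finger_force: 0.0
t: 3.53
ee_pos: [437.2, -310.9, 31.9]
tcp_rot: [[0.956, 0.292, 0.001], [0.292, -0.956, -0.001], [0.001, 0.001, -1.0]]
ft_force: [1.1, -3.3, 2.6]
grip_width: 21.1
finger_force: 30.0
t 3.53 p [ 437.2 -310.9   31.9] yaw y-axis -73.0 w 21.1 F [ 1.1 -3.3  2.6] ff 30.000506043434143
```

```bash
python3 -m jog '[[0,0,-0.03,0,0,0,1],[0,0,-0.08,0,0,0,1],[0,0,-0.16,0,0,0,1],[0,0,-0.26,0,0,0,1],[0,0,-0.38,0,0,0,1],[0,0,-0.5,0,0,0,1],[0,0,-0.62,0,0,0,1],[0,0,-0.7,0,0,0,1],[0,0,-0.75,0,0,0,1],[0,0,-0.75,0,0,0,1]]'
python3 - <<'E'
from look import *
p=monitor.observe();q=np.array(p['ee_pos']);R=np.array(p['tcp_rot']);print(q,p['grip_width'],p['ft_force'])
s=eyes.read_camera("side");t=eyes.read_camera("top")
z=q[2]-32
m=[(ring(q[0],q[1],z,22),(0,255,0)),(ring(q[0],q[1],z+28,22),(0,255,0)),(ring(q[0],q[1],z+48,11),(0,0,255))]
u,v=proj("side",q)[0].astype(int)
cv2.imwrite("pics/c4.png",crop(b(s),"side",u-50,v-40,100,90,6,m))
E
```

```text
t: 4.37
ee_pos: [437.6, -310.4, 183.7]
tcp_rot: [[0.956, 0.293, 0.002], [0.293, -0.956, -0.001], [0.002, 0.002, -1.0]]
ft_force: [0.6, -0.1, -3.6]
grip_width: 20.9
finger_force: 30.0
[ 437.56267529 -310.43180016  183.72400146] 20.90373363099344 [ 0.61223232 -0.07517691 -3.56629827]
```

View pics/c4.png

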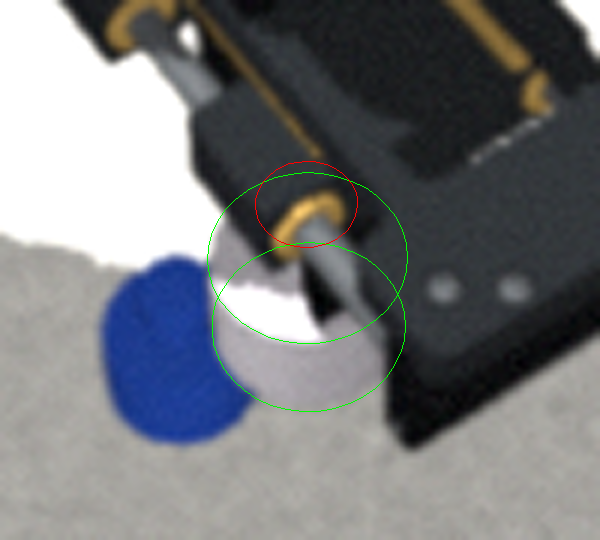

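The held weight's underside matches the overlay (crop centre about (305,328)), so it hangs upright and on the tool axis within about 1 mm. Now I fit the dome rim and handle centroid numerically from the first pictures.

```bash
python3 - <<'E'
from look import *
from scipy.optimize import least_squares
obs={}
for n,(u,v,w,h),c in(("top",(313,220,54,50),(340,245)),("side",(293,240,60,50),(323,264))):
    g=cv2.cvtColor(cv2.imread(f"pics/{n}1.png"),6)
    # dark rim: for rays from centre, darkest sub-pixel radius
    pts=[]
    for a in np.linspace(0,2*np.pi,72,endpoint=False):
        r=np.arange(10,28,.1);x=(c[0]+r*np.cos(a)).astype(np.float32);y=(c[1]+r*np.sin(a)).astype(np.float32)
        p=cv2.remap(g,x[None],y[None],1)[0].astype(float);k=p.min()
        m=p<k+25;i=p.argmin();lo=i
        while lo>0 and m[lo-1]:lo-=1
        hi=i
        while hi<len(r)-1 and m[hi+1]:hi+=1
        rr=(r[lo]+r[hi])/2;pts.append((c[0]+rr*np.cos(a),c[1]+rr*np.sin(a)))
    e=cv2.fitEllipse(np.array(pts,np.float32));print(n,e,onz(n,e[0],108))
    k=proj(n,ring(537,-29,107.5,41,80));print('  model ellipse',cv2.fitEllipse(k.astype(np.float32)))
    # black handle
    b0=(285,205,35,35) if n=="top" else (325,230,25,18)
    s=g[b0[1]:b0[1]+b0[3],b0[0]:b0[0]+b0[2]];yy,xx=np.where(s<35);print('  black',len(xx),xx.mean()+b0[0],yy.mean()+b0[1],xx.min()+b0[0],xx.max()+b0[0],yy.min()+b0[1],yy.max()+b0[1])
T=pose(537,-29,-33)
print('flange c side',proj("side",T([[0,126,60]])),'top mid-handle',proj("top",T([[0,105,60]])), 'yaw-34', proj("side",pose(537,-29,-34.5)([[0,126,60]])))
E
python3 go.py 536.5 -28.5 185 -34
```

```text
top ((336.450927734375, 243.95465087890625), (31.45332908630371, 41.800689697265625), 124.71637725830078) [540.10382985 -21.91357753 108.        ]
  model ellipse ((339.30596923828125, 245.3430633544922), (33.32655715942383, 33.605621337890625), 127.68497467041016)
  black 101 302.45544554455444 222.95049504950495 295 311 215 229
side ((324.2121887207031, 262.60235595703125), (32.48458480834961, 44.854515075683594), 71.84871673583984) [539.2080702  -25.91483512 108.        ]
  model ellipse ((323.6037902832031, 264.6233825683594), (29.98295021057129, 43.64410400390625), 89.92961120605469)
  black 103 338.37864077669906 241.60194174757282 333 344 237 246
flange c side [[339.13321737 241.21633984]] top mid-handle [[303.56454534 224.19743063]] yaw-34 [[340.62928167 241.49151487]]
t 4.47 p [ 436.4 -310.   180.8] yaw y-axis -73.0 w 21.1 F [-0.4 -0.1 -4.7] ff 29.999107718467712
shift [ 0.8902 -1.1994 -0.0205] turn [-8.000e-04  3.000e-04 -4.332e-01]
```

```bash
python3 -m jog '[[0.02,-0.03,0,0,0,-0.01,1],[0.07,-0.1,0,0,0,-0.03,1],[0.14,-0.19,-0.01,0,0,-0.06,1],[0.22,-0.29,-0.02,0,0,-0.1,1],[0.3,-0.4,-0.03,0,0,-0.14,1],[0.38,-0.51,-0.03,0,0,-0.18,1],[0.45,-0.61,-0.03,0,0,-0.22,1],[0.51,-0.69,-0.03,0,0,-0.25,1],[0.55,-0.74,-0.03,0,0,-0.27,1],[0.56,-0.76,-0.03,0,0,-0.28,1]]'
python3 - <<'E'
from look import *
from scipy.optimize import minimize
I={n:cv2.GaussianBlur(cv2.cvtColor(cv2.imread(f"pics/{n}1.png"),6),(0,0),.8).astype(np.float32) for n in P}
def f(p,ns):
    t=0
    for n in ns:
        k=proj(n,ring(p[0],p[1],107.3,p[2],90)).astype(np.float32);t+=cv2.remap(I[n],k[None,:,0],k[None,:,1],1).mean()
    return t
for ns in(["top"],["side"],["top","side"]):
    r=minimize(f,[537,-29,42],(ns,),method="Nelder-Mead",options=dict(initial_simplex=[[537,-29,42],[541,-29,42],[537,-25,42],[537,-29,44]]));print(ns,r.x,r.fun)
E
python3 go.py 536.5 -28.5 185 -34
```

```text
t: 5.3
ee_pos: [500.6, -128.8, 187.7]
tcp_rot: [[0.736, 0.677, 0.001], [0.677, -0.736, 0.001], [0.001, -0.0, -1.0]]
ft_force: [-1.7, 0.9, -3.0]
grip_width: 21.3
finger_force: 30.0
['top'] [536.05566387 -27.87435812  39.89195452] 65.71073913574219
['side'] [536.32280233 -26.73149803  40.54703737] 67.55831146240234
['top', 'side'] [536.36235637 -27.27934138  40.31336392] 134.45574951171875
t 5.3 p [ 500.6 -128.8  187.7] yaw y-axis -47.4 w 21.3 F [-1.7  0.9 -3. ] ff 29.99936878681183
shift [ 0.4716 -0.2473  0.0137] turn [-0.     -0.0005 -0.1487]
```

Both cameras agree on the dome centre: (536.3, -27.3), within about 1 mm.

```bash
python3 -m jog '[[0.02,-0.01,0,0,0,-0.01,1],[0.07,-0.04,0,0,0,-0.03,1],[0.14,-0.07,0,0,0,-0.06,1],[0.22,-0.11,0,0,0,-0.09,1],[0.3,-0.15,0,0,0,-0.12,1],[0.37,-0.19,0,0,0,-0.14,1],[0.43,-0.23,0,0,0,-0.15,1],[0.47,-0.247,0,0,0,-0.15,1],[0.476,-0.25,0,0,0,-0.15,1],[0.476,-0.25,0,0,0,-0.15,1]]'
python3 go.py 536.8 -27.3 158 -33.5;python3 go.py 536.8 -27.3 158 -33.5
python3 - <<'E'
from look import *
p=monitor.observe();q=np.array(p['ee_pos'])
s=eyes.read_camera("side");t=eyes.read_camera("top");cv2.imwrite("pics/s5.png",s);z=q[2]-32
m=[(ring(q[0],q[1],z,22),(0,255,0)),(ring(q[0],q[1],z+28,22),(0,255,0)),(ring(536.3,-27.3,107.3,40.3),(0,0,255))]
cv2.imwrite("pics/c5.png",crop(b(s),"side",270,180,110,100,6,m))
E
python3 go.py 536.8 -27.3 158 -33.5
```

```text
t: 6.13
ee_pos: [536.6, -30.9, 187.4]
tcp_rot: [[0.563, 0.826, -0.0], [0.826, -0.563, -0.0], [-0.0, -0.0, -1.0]]
ft_force: [0.2, -0.1, -4.2]
grip_width: 21.0
finger_force: 30.0
t 6.13 p [536.6 -30.9 187.4] yaw y-axis -34.3 w 21.0 F [ 0.2 -0.1 -4.2] ff 29.99914973974228
shift [ 0.0156 -0.0095  0.1472] turn [-0.      0.0001 -0.0086]
t 6.13 p [536.6 -30.9 187.4] yaw y-axis -34.3 w 21.0 F [ 0.2 -0.1 -4.2] ff 29.99914973974228
shift [ 0.0156 -0.0095  0.1472] turn [-0.      0.0001 -0.0086]
t 6.23 p [536.3 -32.3 187.4] yaw y-axis -34.4 w 20.7 F [-0.5 -0.8 -4.8] ff 29.999197125434875
shift [ 0.0222 -0.0123  0.1471] turn [ 0.0001  0.0004 -0.0098]
```

View pics/c5.png

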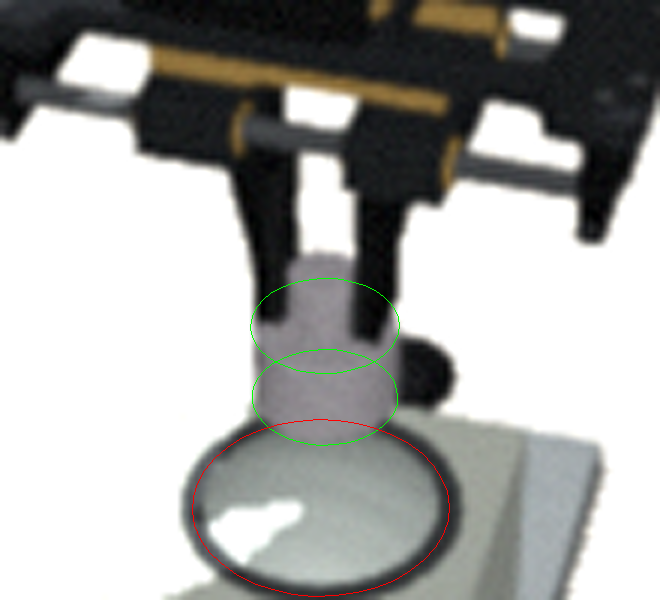

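The held weight lines up with its overlay, and the dome rim matches its ring, so I descend to just above contact and then feel for it.

```bash
python3 -m jog '[[0.005,-0.003,0.01,0,0,0,1],[0.012,-0.007,0.03,0,0,0,1],[0.018,-0.011,0.06,0,0,0,1],[0.018,-0.011,0.09,0,0,0,1],[0.018,-0.011,0.115,0,0,0,1],[0.018,-0.011,0.135,0,0,0,1],[0.018,-0.011,0.147,0,0,0,1],[0.018,-0.011,0.147,0,0,0,1],[0.018,-0.011,0.147,0,0,0,1],[0.018,-0.011,0.147,0,0,0,1]]'
python3 -m jog '[[0,0,0.002,0,0,0,1],[0,0,0.004,0,0,0,1],[0,0,0.006,0,0,0,1],[0,0,0.008,0,0,0,1],[0,0,0.01,0,0,0,1],[0,0,0.01,0,0,0,1],[0,0,0.01,0,0,0,1],[0,0,0.01,0,0,0,1],[0,0,0.01,0,0,0,1],[0,0,0.01,0,0,0,1]]'
```

```text
t: 7.07
ee_pos: [536.9, -27.1, 158.4]
tcp_rot: [[0.563, 0.826, 0.0], [0.826, -0.563, -0.0], [0.0, 0.0, -1.0]]
ft_force: [0.8, 0.7, -4.6]
grip_width: 20.5
finger_force: 30.0
t: 7.9
ee_pos: [536.7, -27.1, 156.2]
tcp_rot: [[0.563, 0.826, 0.0], [0.826, -0.563, -0.0], [0.0, 0.0, -1.0]]
ft_force: [0.2, -0.4, -4.7]
grip_width: 21.1
finger_force: 30.0
```

```bash
python3 -m jog '[[0,0,0.001,0,0,0,1],[0,0,0.002,0,0,0,1],[0,0,0.003,0,0,0,1],[0,0,0.004,0,0,0,1],[0,0,0.005,0,0,0,1],[0,0,0.006,0,0,0,1],[0,0,0.006,0,0,0,1],[0,0,0.006,0,0,0,1],[0,0,0.006,0,0,0,1],[0,0,0.006,0,0,0,1]]'
```

```text
t: 8.73
ee_pos: [536.7, -27.1, 154.9]
tcp_rot: [[0.563, 0.826, 0.0], [0.826, -0.563, -0.0], [-0.0, 0.0, -1.0]]
ft_force: [-0.8, -0.4, -4.6]
grip_width: 21.2
finger_force: 30.0
```

```bash
python3 -m jog '[[0,0,0.001,0,0,0,1],[0,0,0.002,0,0,0,1],[0,0,0.003,0,0,0,1],[0,0,0.004,0,0,0,1],[0,0,0.005,0,0,0,1],[0,0,0.005,0,0,0,1],[0,0,0.005,0,0,0,1],[0,0,0.005,0,0,0,1],[0,0,0.005,0,0,0,1],[0,0,0.005,0,0,0,1]]'
```

```text
t: 9.57
ee_pos: [536.8, -27.1, 154.1]
tcp_rot: [[0.563, 0.826, 0.0], [0.826, -0.563, -0.0], [0.0, 0.0, -1.0]]
ft_force: [-1.4, -0.1, 1.6]
grip_width: 21.0
finger_force: 30.0
```

Contact: the weight's 4.6 N is now carried by the dome. I open the fingers slowly.

```bash
python3 -m jog '[[0,0,-0.001,0,0,0,1],[0,0,-0.001,0,0,0,1],[0,0,-0.001,0,0,0,0.5],[0,0,-0.001,0,0,0,0.45],[0,0,-0.001,0,0,0,0.4],[0,0,-0.001,0,0,0,0.35],[0,0,-0.001,0,0,0,0.25],[0,0,-0.001,0,0,0,0.15],[0,0,-0.001,0,0,0,0],[0,0,-0.001,0,0,0,0]]'
python3 - <<'E'
from look import *
q=np.array(monitor.observe()['ee_pos'])
s=eyes.read_camera("side");z=123
m=[(ring(536.3,-27.3,z,22),(0,255,0)),(ring(536.3,-27.3,z+28,22),(0,255,0)),(ring(536.3,-27.3,107.3,40.3),(0,0,255))]
cv2.imwrite("pics/c6.png",crop(b(s),"side",270,190,100,90,6,m))
E
```

```text
t: 10.4
ee_pos: [536.7, -27.1, 154.1]
tcp_rot: [[0.563, 0.826, 0.0], [0.826, -0.563, -0.0], [-0.0, 0.0, -1.0]]
ft_force: [-0.9, 0.7, -0.0]
grip_width: 40.9
finger_force: 0.0
```

View pics/c6.png

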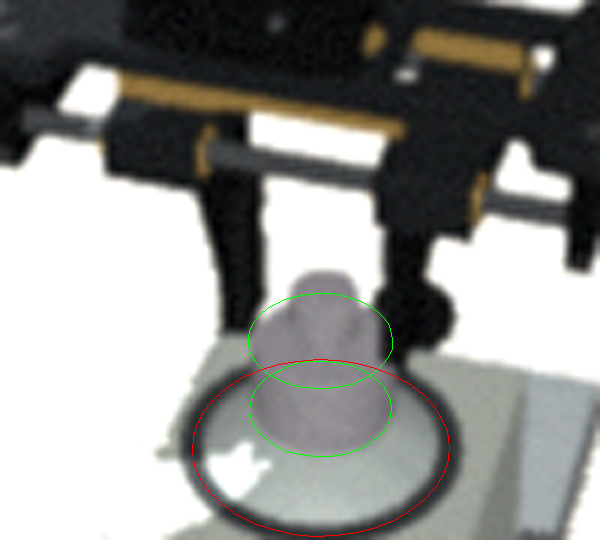

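The weight stands on its own with its outline on the dome-centre overlay (crop about (322,405)). I lift straight up and work out the plunger pose.

```bash
python3 -m jog '[[0,0,-0.01,0,0,0,0],[0,0,-0.03,0,0,0,0],[0,0,-0.07,0,0,0,-0.2],[0,0,-0.12,0,0,0,-0.2],[0,0,-0.19,0,0,0,-0.2],[0,0,-0.26,0,0,0,-0.2],[0,0,-0.33,0,0,0,-0.2],[0,0,-0.39,0,0,0,-0.2],[0,0,-0.42,0,0,0,-0.2],[0,0,-0.42,0,0,0,-0.2]]'
python3 - <<'E'
from look import *
from scipy.optimize import minimize_scalar,minimize
D=np.array([536.3,-27.3])
k=onz("side",(338.4,241.6),60)[:2]-D;print("side yaw",np.degrees(np.arctan2(k[1],k[0]))-90,np.hypot(*k))
# top view: handle silhouette centroid vs yaw (neck + flange model)
g=cv2.cvtColor(cv2.imread("pics/top1.png"),6)
b0=g[205:240,285:320];yy,xx=np.where(b0<35);c=np.array([xx.mean()+285,yy.mean()+205])
vx=cv2.fitLine(np.c_[xx,yy].astype(np.float32),2,0,.01,.01).ravel();print(c,vx)
k=onz("top",c,66)[:2]-D;print("top yaw",np.degrees(np.arctan2(k[1],k[0]))-90,np.hypot(*k))
# base-plate/head edges in top: head top square
I=cv2.GaussianBlur(g,(0,0),1).astype(np.float32);gx,gy=cv2.Sobel(I,5,1,0),cv2.Sobel(I,5,0,1);M=np.hypot(gx,gy)
def f(a):
    T=pose(*D,a);e=np.linspace(-50,50,60);o=0*e+55;z=0*e+107
    t=0
    for q in(np.c_[e,o,z],np.c_[e,-o,z],np.c_[o,e,z],np.c_[-o,e,z]):
        k=proj("top",T(q)).astype(np.float32);t-=cv2.remap(M,k[None,:,0],k[None,:,1],1).mean()
    return t
A=np.arange(-38,-28,.25);print("head yaw",A[np.argmin([f(a) for a in A])])
a=-33.;T=pose(*D,a);print(T([[0,108,0]]),"pull",T([[0,1,0]])-T([[0,0,0]]))
E
python3 go.py
```

```text
t: 11.28
ee_pos: [537.4, -27.0, 240.0]
tcp_rot: [[0.563, 0.826, 0.003], [0.826, -0.563, -0.0], [0.001, 0.002, -1.0]]
ft_force: [0.1, 0.0, -0.2]
grip_width: 52.5
finger_force: 0.0
side yaw -33.140929331885054 123.32476732793779
[302.45544554 222.95049505] [ 0.8239525   0.56665885 17.455446   17.950495  ]
top yaw -34.01774473386266 107.64500280836978
head yaw -33.25
[[595.12101578  63.27642134   0.        ]] pull [[0.54463904 0.83867057 0.        ]]
t 11.28 p [537.4 -27.  240. ] yaw y-axis -34.3 w 52.5 F [ 0.1  0.  -0.2] ff 0.0
```

```bash
python3 go.py 595.8 62.9 41.5 -33.4; python3 -m jog '[[0.02,0,0,0,0,0,-0.2],[0.06,0,0,0,0,-0.01,-0.3],[0.12,0,0,0,0,-0.01,-0.4],[0.2,0,0,0,0,-0.01,-0.4],[0.28,0,0,0,0,-0.01,-0.4],[0.36,0,0,0,0,-0.01,-0.4],[0.44,0,0,0,0,-0.01,-0.4],[0.5,0,0,0,0,-0.01,-0.4],[0.53,0,0,0,0,-0.01,-0.4],[0.537,-0.01,0,0,0,-0.01,-0.4]]'; python3 go.py 595.8 62.9 41.5 -33.4
```

```text
t 11.28 p [537.4 -27.  240. ] yaw y-axis -34.3 w 52.5 F [ 0.1  0.  -0.2] ff 0.0
shift [ 0.5348 -0.0148  0.993 ] turn [ 0.0016 -0.0007 -0.0099]
t: 12.12
ee_pos: [595.9, 64.3, 237.4]
tcp_rot: [[0.549, 0.836, -0.001], [0.836, -0.549, 0.001], [0.0, -0.001, -1.0]]
ft_force: [-0.3, -0.8, -0.2]
grip_width: 60.7
finger_force: 0.0
t 12.12 p [595.9  64.3 237.4] yaw y-axis -33.3 w 60.7 F [-0.3 -0.8 -0.2] ff 0.0
shift [-0.0062  0.0048  0.9797] turn [-0.0008 -0.0001  0.0012]
```

```bash
python3 -m jog '[[0,0,0.03,0,0,0,-0.4],[-0.004,0.003,0.1,0,0,0,-0.4],[-0.004,0.003,0.2,0,0,0,-0.4],[-0.004,0.003,0.3,0,0,0,-0.4],[-0.004,0.003,0.4,0,0,0,-0.4],[-0.004,0.003,0.48,0,0,0,-0.4],[-0.004,0.003,0.54,0,0,0,-0.4],[-0.004,0.003,0.58,0,0,0,-0.4],[-0.004,0.003,0.6,0,0,0,-0.4],[-0.004,0.003,0.6,0,0,0,-0.4]]'
python3 - <<'E'
from look import *
p=monitor.observe();q=np.array(p['ee_pos']);print(q)
s=eyes.read_camera("side");t=eyes.read_camera("top")
T=pose(536.3,-27.3,-33.3);tt=np.linspace(0,6.29,40)
m=[(T(np.c_[16*np.cos(tt),0*tt+119,60+16*np.sin(tt)]),(0,255,0)),(T([[-8,83,60],[-8,119,60],[8,119,60],[8,83,60]]),(0,255,0)),(np.array([q,[q[0],q[1],60]]),(255,0,0)),(ring(536.3,-27.3,123,22),(0,255,0))]
cv2.imwrite("pics/c7.png",np.hstack([crop(b(s),"side",270,190,100,90,5,m),crop(b(t),"top",280,190,60,90,5,m)]))
E
```

```text
t: 12.95
ee_pos: [595.4, 61.4, 117.7]
tcp_rot: [[0.551, 0.835, -0.001], [0.835, -0.551, -0.0], [-0.001, -0.0, -1.0]]
ft_force: [0.2, 0.5, 0.1]
grip_width: 60.7
finger_force: 0.0
[595.38181962  61.41958971 117.67921173]
```

View pics/c7.png

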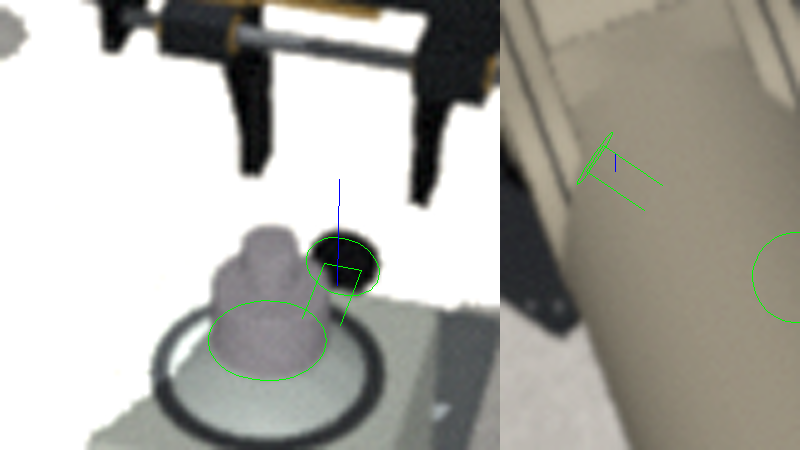

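The fingers straddle the handle (crop (343,265)), the grasp line falls on the neck, and the weight is steady. I descend the rest and check force.

```bash
python3 -m jog '[[0,0,0.02,0,0,0,-0.4],[0,0,0.06,0,0,0,-0.4],[0,0,0.11,0,0,0,-0.4],[0,0,0.17,0,0,0,-0.4],[0,0,0.23,0,0,0,-0.4],[0,0,0.29,0,0,0,-0.4],[0,0,0.34,0,0,0,-0.4],[0,0,0.37,0,0,0,-0.4],[0,0,0.38,0,0,0,-0.4],[0,0,0.38,0,0,0,-0.4]]'
```

```text
t: 13.88
ee_pos: [595.4, 61.8, 41.5]
tcp_rot: [[0.55, 0.835, -0.001], [0.835, -0.55, 0.0], [-0.0, -0.001, -1.0]]
ft_force: [-0.4, 0.0, 0.4]
grip_width: 61.1
finger_force: 0.0
```

```bash
python3 -m jog '[[0,0,0,0,0,0,0],[0,0,0,0,0,0,0.2],[0,0,0,0,0,0,0.4],[0,0,0,0,0,0,0.6],[0,0,0,0,0,0,0.8],[0,0,0,0,0,0,1],[0,0,0,0,0,0,1],[0,0,0,0,0,0,1],[0,0,0,0,0,0,1],[0,0,0,0,0,0,1]]'
```

```text
t: 14.72
ee_pos: [594.9, 61.8, 42.0]
tcp_rot: [[0.55, 0.835, -0.001], [0.835, -0.55, -0.0], [-0.001, -0.001, -1.0]]
ft_force: [-6.1, -0.4, 3.1]
grip_width: 15.1
finger_force: 30.2
```

Gripped on the neck. I pull slowly along tool +x.

```bash
python3 -m jog '[[0.003,0,0,0,0,0,1],[0.008,0,0,0,0,0,1],[0.015,0,0,0,0,0,1],[0.022,0,0,0,0,0,1],[0.029,0,0,0,0,0,1],[0.036,0,0,0,0,0,1],[0.043,0,0,0,0,0,1],[0.049,0,0,0,0,0,1],[0.053,0,0,0,0,0,1],[0.055,0,0,0,0,0,1]]'; python3 -m jog '[[0.003,0,0,0,0,0,1],[0.008,0,0,0,0,0,1],[0.015,0,0,0,0,0,1],[0.022,0,0,0,0,0,1],[0.029,0,0,0,0,0,1],[0.036,0,0,0,0,0,1],[0.043,0,0,0,0,0,1],[0.049,0,0,0,0,0,1],[0.053,0,0,0,0,0,1],[0.055,0,0,0,0,0,1]]'
```

```text
t: 15.55
ee_pos: [600.6, 70.4, 41.9]
tcp_rot: [[0.551, 0.835, -0.002], [0.835, -0.551, -0.001], [-0.002, -0.001, -1.0]]
ft_force: [-8.0, -1.9, 5.5]
grip_width: 15.2
finger_force: 30.6
t: 16.38
ee_pos: [606.6, 79.6, 41.9]
tcp_rot: [[0.551, 0.835, -0.002], [0.835, -0.551, -0.001], [-0.002, -0.001, -1.0]]
ft_force: [-9.0, -1.6, 6.2]
grip_width: 15.1
finger_force: 30.5
```

```bash
python3 -m jog '[[0.002,0,0,0,0,0,1],[0.004,0,0,0,0,0,1],[0.006,0,0,0,0,0,1],[0.008,0,0,0,0,0,1],[0.01,0,0,0,0,0,1],[0.012,0,0,0,0,0,1],[0.013,0,0,0,0,0,1],[0.014,0,0,0,0,0,1],[0.014,0,0,0,0,0,1],[0.014,0,0,0,0,0,1]]'
```

```text
t: 17.22
ee_pos: [608.1, 81.9, 42.0]
tcp_rot: [[0.551, 0.835, -0.003], [0.835, -0.551, -0.001], [-0.003, -0.001, -1.0]]
ft_force: [-7.9, -2.6, 5.6]
grip_width: 15.1
finger_force: 30.5
```

```bash
python3 -m jog '[[0.002,0,0,0,0,0,1],[0.004,0,0,0,0,0,1],[0.006,0,0,0,0,0,1],[0.008,0,0,0,0,0,1],[0.008,0,0,0,0,0,1],[0.008,0,0,0,0,0,1],[0.008,0,0,0,0,0,1],[0.008,0,0,0,0,0,1],[0.008,0,0,0,0,0,1],[0.008,0,0,0,0,0,1]]'
```

```text
t: 18.05
ee_pos: [608.1, 81.9, 41.9]
tcp_rot: [[0.551, 0.834, -0.005], [0.834, -0.551, -0.003], [-0.005, -0.002, -1.0]]
ft_force: [-13.6, -6.2, 10.6]
grip_width: 14.9
finger_force: 31.5
```

The force rose from 6.5 to 12.7 N with no further travel, so the plunger is on its stop. I hold it while the head sinks, then look.

```bash
python3 -m jog '[[0,0,0,0,0,0,1],[0,0,0,0,0,0,1],[0,0,0,0,0,0,1],[0,0,0,0,0,0,1],[0,0,0,0,0,0,1],[0,0,0,0,0,0,1],[0,0,0,0,0,0,1],[0,0,0,0,0,0,1],[0,0,0,0,0,0,1],[0,0,0,0,0,0,1]]'; python3 -m jog '[[0,0,0,0,0,0,1],[0,0,0,0,0,0,1],[0,0,0,0,0,0,1],[0,0,0,0,0,0,1],[0,0,0,0,0,0,1],[0,0,0,0,0,0,1],[0,0,0,0,0,0,1],[0,0,0,0,0,0,1],[0,0,0,0,0,0,1],[0,0,0,0,0,0,1]]'
python3 - <<'E'
from look import *
s=eyes.read_camera("side");cv2.imwrite("pics/s8.png",s)
m=[(ring(536.3,-27.3,115,22),(0,255,0)),(ring(536.3,-27.3,99.3,40.3),(0,255,0)),(ring(536.3,-27.3,107.3,40.3),(0,0,255))]
cv2.imwrite("pics/c8.png",np.hstack([crop(b(s),"side",270,190,80,100,5),crop(b(s),"side",270,190,80,100,5,m)]))
I=cv2.GaussianBlur(cv2.cvtColor(s,6),(0,0),.8).astype(np.float32)
for h in range(-2,13,2):
    r=ring(536.3,-27.3,107.3-h,40.3,90)[45:];k=proj("side",r).astype(np.float32);print(h,cv2.remap(I,k[None,:,0],k[None,:,1],1).mean().round(1))
E
```

```text
t: 18.88
ee_pos: [608.1, 81.9, 41.9]
tcp_rot: [[0.551, 0.834, -0.005], [0.834, -0.551, -0.003], [-0.005, -0.002, -1.0]]
ft_force: [-14.1, -6.1, 10.6]
grip_width: 14.8
finger_force: 31.5
t: 19.72
ee_pos: [608.1, 81.9, 41.9]
tcp_rot: [[0.551, 0.834, -0.005], [0.834, -0.551, -0.003], [-0.005, -0.002, -1.0]]
ft_force: [-13.6, -5.9, 10.8]
grip_width: 15.0
finger_force: 31.5
-2 88.1
0 79.6
2 67.3
4 53.7
6 43.2
8 39.8
10 44.3
12 54.8
```

View pics/c8.png

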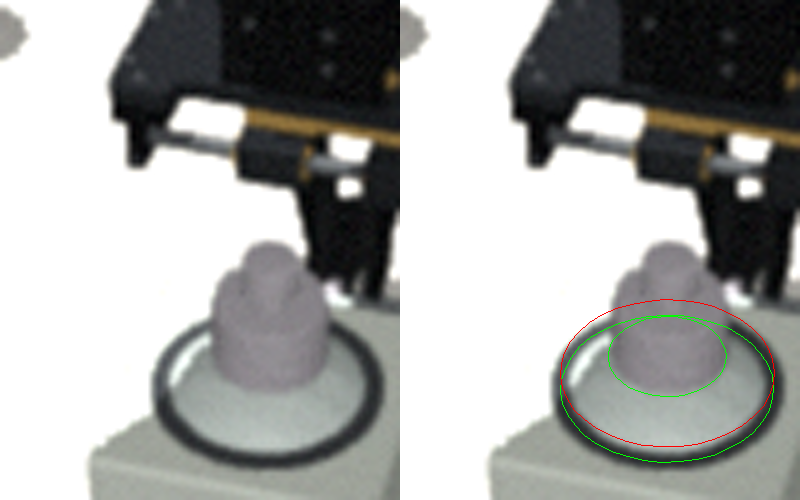

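The rim fits best at 8 mm of sink, so the head is fully down. The weight stands upright at the dome's centre (crop (270,340)), and the plunger is held on its stop. I hand in.

```bash
python3 -c "
from workcell import hand_in
print(hand_in())"
```

```text
the job is handed in; nothing more can be done
None
```

The larger weight stands balanced and upright in the middle of the dome, the head has sunk its full 8 mm, and the gripper was holding the lock plunger fully back on its stop when I handed in at about 20 s.

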